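# Seat the sensor module and press its sunken key

### The arm

A 6-joint arm with a two-finger parallel gripper is mounted at the origin on the work surface. World frame = base frame: x ahead of the robot, y to its left, z up, the work surface at z = 0. Lengths are in m, angles in rad, forces in N, time in s.
With the tool pointing down it reaches from about 0.4 to 0.825 m from the base axis. Payload 7 kg.
Tool frame: the origin (TCP) lies on the centre line of the jaws, within the pads' length; the fingertips stand 25 mm ahead of it and the grasp point (between the pads) lies 6 mm ahead of it; z points along the fingers, y is the line along which they close (so a half turn about z gives the same grasp; the last joint's range is limited). The gripper opens to 88 mm and grips with 3 to 60 N. Pads are 19 mm wide; open, the fingers measure 130 mm over their backs; the gripper's body (78 mm by 193 mm) begins 47 mm behind the grasp point.
Start: joints at [-0.895, 0.359, 0.012, 0, -1.224, -0.288], TCP at [0.255, -0.625, 0.252] pointing down, gripper open.
Joint ranges: [-3.07, 3.07], [-1.43, 2.12], [-1.02, 1.25], [-3.03, 1.67], [-3.05, -0], [-3.03, 3.03]. Speed limits (rad/s): [2.39, 2.39, 3.01, 3.14, 3.14, 3.14].

### API

Orientations are given as [roll, pitch, yaw] about the fixed x, y, z axes, in that order (R = Rz(yaw) Ry(pitch) Rx(roll)).
In Python, from station import readout, vision, arm gives the robot as it stands. The module is installed in compiled form; this text tells all that it offers.
- The arm moves only by the tool carry_out, never from a script. Its argument "commands" is a list of rows, each an object with "dp": the shift along the tool's x, y, z in m, a list of three; "rotation": the turn, a rotation vector about the tool's x, y, z in degrees, a list of three. In form: [{"dp": [dx, dy, dz], "rotation": [wx, wy, wz]}, ...]. A call has 1 to 8 rows; each row shifts and turns the commanded pose from where the row before left it, along the tool's axes as they then stand; what a row does not reach is not made up. A row lasts 1/8 s, in which the tool goes at most 62.5 mm and 10.7 degrees, less where a joint would pass 70% of its speed; a pose out of reach is approached as far as the arm can. A call with a gripper value outside its range is refused whole. "grip" is the finger opening in m, from 0 to 0.0876, set as the call begins (left out, the last holds). The fingers move at their own pace and stop on an object; "force" is the grip in N (left out, the last holds). Time passes only in rows, so rows that do not move let the fingers close. It gives the time, the measured TCP pose, the force, the opening and the grip force at its end, in the units of the state.
- readout.get_state(): the state, without advancing time (a new reading comes with each control period).
- vision.grab_frame(name): name is "scene" or "top" or "wrist"; returns (picture, depth): 420x560x3 uint8, red, green, blue; 420x560 float32, m along the optical axis (not along the pixel's ray), 0 where there is no reading.
- vision.calibration(name): a dict with "fovy" (degrees; the focal length in pixels is half the picture's height over the tangent of half this angle, whatever the lens; pixels are square), "cx", "cy" (the principal point, pixels), "dist" ([k1, k2, p1, p2, k3] as OpenCV has them; the pictures are not rectified), "origin" and "attitude" of the camera in the world; the wrist camera has in their place "mount" (4x4, takes a point from camera to tool coordinates, whose origin is the TCP and whose axes are the flange's). Camera axes: x right, y down, z forward; pixel columns grow to the right and rows downward; lengths in m; the calibration is good to about 2 mm. A picture is of the moment at which its call begins: read the wrist's pose just before it. calibration takes no time and is no camera call.
- arm.job_done(): hands the job in; it is judged then, once.
Trained networks look in the newest picture that a camera, given by its name, has taken for a name from the list of things; names that differ only in an ending like _2 or _b are one class to them, and where a whole thing is asked for, a point or a joint stands for the part that bears it (a point fixed in the world has none). Each returns a list of dicts, best first, with "score" (0 to 1); they miss things now and then, are a little off and sometimes report something else, mostly with a low value. They report only what shows in the picture. A call takes as long as a camera call. They do not tell look-alikes from the thing itself.
- vision.trace(label, camera): "pixels" (420x560 bool, what is visible of it) and "position" ([row, column] in pixels, amid what is visible of it).
The state is a dict: "t": time; "q": joint angles; "qd": joint speeds; "joint_efforts": joint torques, N m; "eef_pos": TCP position; "ee_rot": TCP orientation; "force": force on the tool from outside, world axes, zero at the start; "moment": the same for the moment, N m; "width": finger opening in m; "gripper_force": force on a finger pad.
Only numpy, scipy, OpenCV 4.12 (cv2) and the standard library are available. Lean on these libraries where they do the work, as an engineer would, in place of code of your own. Each camera call takes 0.05 s, during which the arm holds its last target. There are 200 camera calls.

### The job

With the fingertips, push the black twin-barrel module along the channel of the aluminium test nest until it sits fully home against the stop block; do not lift or tip it. Then reach a fingertip down into its wide open barrel, press the sunken key all the way down and keep it down for a good second, and come away so that the key springs up and the module stays home. Leave the spare modules in the red tray and everything else on the bench where they are.

Things in the scene. Friction and masses are not known exactly. Their poses are not given: they have to be found in the camera images.
- nest: Aluminium test nest fixed to the bench, place and yaw vary: plate 240 (along x) x 112 x 10 mm, origin at the centre of its underside. On it an open channel along x, 76 mm wide between two rails 10 mm tall, 15 thick. At the +x end a grey stop block 112 wide, 32 mm tall above the plate; the -x end (nearer the robot) is open. +x points along the channel to the stop block, z up.
- stop_face (a point): Centre of the stop block's face that looks into the channel: on the nest's centre line, 95 mm from its origin along the nest's +x, 16 mm above the channel floor (26 mm above the bench); x axis as the nest's.
- module_center (a point): Black twin-barrel module, loose in the nest's channel, 30 to 60 mm short of the stop block at the start: block 130 (x) x 70 x 34 mm tall, about 0.25-0.5 kg, slides at 2-5 N. This is the block's centre, 17 mm above its underside. +x points to the stop block. Fully home when its +x end face meets the stop face: this point is then 65 mm from the stop face.
- module_well (a point): Centre of the mouth of the module's well (its wide open barrel, 59 mm outside, 50 mm inside, 34 mm deep), 28 mm along +x from module_center, 54 mm above the module's underside. The other barrel, 36 mm wide, equally tall, closed with a glass lens, stands at -38 mm along x.
- key_top (a point): Centre of the top of the sunken grey key in the well: round, 22 mm diameter, its top 24 mm below the rim of the well when up, on the well's axis; it moves straight down.
- key (a joint): How far the sunken key is pressed, m: 0 up, 0.005 fully down. Spring: about 1.2 N to start it, 4 N to hold it fully down against its solid end; it springs up when released.
- tray: Red shallow tray fixed to the bench, 200 x 185 x 12 mm, origin at the centre of its underside, holding the two spare modules. Its place varies and may be left or right of the nest.
- spare_a_center (a point): Spare module, loose in the red tray, same shape as the module in the nest, to be left alone; centre of its block, 17 mm above its underside.
- spare_b_center (a point): Spare module, loose in the red tray, same shape as the module in the nest, to be left alone; centre of its block, 17 mm above its underside.
- ring_a_mid (a point): Bystander: brass ring, 32 outside, 8 tall, lying on the bench (mm); a point on its upright axis through its origin, about half-way up.
- ring_b_mid (a point): Bystander: second brass ring, same as ring_a (mm); a point on its upright axis through its origin, about half-way up.
- bottle_mid (a point): Bystander: pale capped bottle, 68 diameter, 130 tall, standing (mm); a point on its upright axis through its origin, about half-way up.
- t_driver_mid (a point): Bystander: blue T-handle screwdriver lying flat (32 mm thick); this point is the middle of its cross handle (122 mm across, along y), the 13 mm radius shank runs 135 mm from here along its +x.
- board_mid (a point): Bystander: small bare circuit board, 60 x 40 x 4, lying flat (mm); a point on its upright axis through its origin, about half-way up.
- cover_mid (a point): Bystander: black cover plate, 100 x 55 x 8, lying flat (mm); a point on its upright axis through its origin, about half-way up.
Not all that is in view belongs to the job. Leave any blue, orange or yellow look-alike of the part that bears module_center alone.

How it is judged:
On the way, in this order (a step that is already met when the one before it is completed fails the run):
1. the module sits fully home against the stop block (within 3 mm), its key up (x of module_center in the frame of stop_face above -0.068 m and value of joint key below 0.001 m), for 0.2 s.
2. the sunken key is pressed down (at least 4 of its 5 mm) by the fingers and kept there for 0.8 s, the module still home (x of module_center in the frame of stop_face above -0.068 m and value of joint key above 0.004 m and contact force between the fingers and key_c0 above 0.5 N), for 0.8 s.
At the end, for the whole second after the job is handed in: The module lies flat and still in the channel, its end face within 3 mm of the stop block, and its key is up again (less than 1 mm down) (all of step 1 and z of module_center in the frame of stop_face between -0.002 and 0.004 m and angle between module_center's own z axis and vertical below 0.04 rad and linear speed of module below 0.01 m/s); the robot touches nothing.
It fails at once if the module is lifted (more than 8 mm) off the channel floor (z of module_center in the frame of stop_face above 0.009 m).
It fails at once if the module is tipped by more than 0.15 rad (angle between module_center's own z axis and vertical above 0.15 rad).
It fails at once if the key is pressed (more than 3 mm) while the module is more than 6 mm short of the stop block (value of joint key above 0.003 m and x of module_center in the frame of stop_face below -0.071 m).
It fails at once if a spare module is moved by more than 15 mm (distance of any of spare_a_center, spare_b_center from where it was at the start of the episode above 0.015 m).
It fails at once if another thing on the bench is moved by more than 20 mm (distance of any of ring_a_mid, ring_b_mid, bottle_mid, t_driver_mid, board_mid, cover_mid from where it was at the start of the episode above 0.02 m).
It also fails if it takes over 48 s, if anything falls off the work surface, if the arm or the gripper's body presses on something with over 40 N, if the wrist force passes 120 N, or if a joint passes its speed limit or range.

## Working session

There is one attempt and no reset: what is moved stays moved. The work goes in short steps, Python scripts to look and compute and a tool call to move; the robot and the scene stay as the last step left them, time stands still between calls to the robot, and variables do not carry over. Pictures are saved under pics/ and viewed, at most 10 in all, crops included, and the job is handed in when it is done.

Besides the shell and the picture viewer there is one more tool, called after "Request:" as name(argument=value, ...), one argument or row to a line, values as JSON. carry_out: Moves the arm, as the interface text tells. Its arguments: {"type":"object","properties":{"commands":{"type":"array"},"grip":{"type":"number"},"force":{"type":"number"}},"required":["commands"]}

```bash
mkdir -p pics
cat > h.py <<'E'
import numpy as np, cv2
from scipy.spatial.transform import Rotation as R
from station import readout, vision, arm
def cam(n, st=None):
    c=vision.calibration(n); f=210/np.tan(np.radians(c["fovy"])/2)
    K=np.array([[f,0,c["cx"]],[0,f,c["cy"]],[0,0,1]]); d=np.array(c["dist"],float)
    if "mount" in c:
        T=np.eye(4); T[:3,:3]=R.from_euler("xyz",st["ee_rot"]).as_matrix() if np.size(st["ee_rot"])==3 else np.array(st["ee_rot"])
        T[:3,3]=st["eef_pos"]; T=T@np.array(c["mount"])
    else:
        T=np.eye(4); a=np.array(c["attitude"]); 
        T[:3,:3]=a if a.shape==(3,3) else R.from_euler("xyz",a).as_matrix() if a.size==3 else None
        T[:3,3]=c["origin"]
    return K,d,T
def cloud(n,depth,st=None):
    K,d,T=cam(n,st); v,u=np.mgrid[:420,:560]
    p=cv2.undistortPoints(np.stack([u,v],-1).reshape(-1,1,2).astype(float),K,d).reshape(420,560,2)
    P=np.dstack([p*depth[...,None],depth])
    W=P@T[:3,:3].T+T[:3,3]; W[depth==0]=np.nan
    return W
def save(name,img): cv2.imwrite("pics/"+name,img[...,::-1])
E
python3 - <<'E'
from h import *
print(readout.get_state())
print(vision.calibration("top")); print(vision.calibration("wrist"))
for n in ("top","scene"):
    im,d=vision.grab_frame(n); save(n+"0.png",im); np.savez(n+"0.npz",im=im,d=d)
    for l in ("nest","module_center","module_well","tray"):
        r=vision.trace(l,n); print(n,l,[(round(x["score"],2),x["position"],x["pixels"].sum()) for x in r][:4])
        W=cloud(n,d)
        for x in r[:4]: print("   ",np.nanmedian(W[x["pixels"]],0).round(3))
E
```

```text
{'t': 0.0, 'q': array([-8.94887673e-01,  3.59391683e-01,  1.10695022e-02, -3.56167044e-04,
       -1.22407420e+00, -2.88102037e-01]), 'qd': array([ 3.20691716e-04,  1.19504328e-03,  7.02725489e-05,  6.50605626e-04,
       -4.78869408e-04,  1.41384806e-04]), 'joint_efforts': array([-1.66404584e-04, -5.82722425e+01,  2.93034464e+01,  6.99691951e+00,
        6.51130467e-03, -1.88996282e-04]), 'eef_pos': array([ 0.25507683, -0.62447736,  0.25062308]), 'ee_rot': array([ 3.13996341e+00, -1.33653399e-04, -2.75390723e+00]), 'force': array([ 0.07925857, -0.56562724, -0.47464524]), 'moment': array([ 0.00196776,  0.03515294, -0.00340889]), 'gripper_force': 0.0, 'width': 0.08777104177735458}
{'fovy': 45.60458478835605, 'cx': 280.8692439126464, 'cy': 209.2749762614483, 'dist': array([0.01220907, 0.        , 0.        , 0.        , 0.        ]), 'origin': array([ 0.37993629, -0.00730946,  1.53052559]), 'attitude': array([-3.01403833,  0.01440214, -1.58181637])}
{'fovy': 61.51880913409581, 'cx': 278.3819942993221, 'cy': 212.53067297385056, 'dist': array([-0.08895757,  0.        ,  0.        ,  0.  
[... 1078 characters left out ...]
83))]
    [ 0.551 -0.182  0.007]
    [ 0.654 -0.44   0.009]
scene nest []
scene module_center [(0.78, [188.2, 344.7], np.int64(1275)), (0.7, [167.7, 256.7], np.int64(1216)), (0.69, [187.6, 405.1], np.int64(1263)), (0.59, [146.4, 304.5], np.int64(991))]
    [0.532 0.206 0.044]
    [0.361 0.02  0.033]
    [0.591 0.38  0.034]
    [0.328 0.192 0.034]
scene module_well [(0.8, [166.1, 257.9], np.int64(1142)), (0.78, [146.6, 306.5], np.int64(1040)), (0.63, [192.2, 406.1], np.int64(1260)), (0.6, [192.2, 343.4], np.int64(1241))]
    [0.362 0.018 0.033]
    [0.33  0.191 0.033]
    [0.591 0.38  0.034]
    [0.533 0.206 0.044]
scene tray [(0.93, [263.6, 225.8], np.int64(1875))]
    [ 0.643 -0.195  0.005]
```

View pics/top0.png

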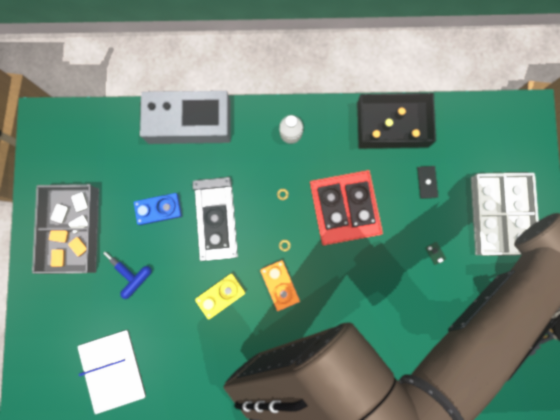

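The top view shows the aluminium nest at about (col 214, row 220). The black module is in its channel, and the stop block is at the top (row 183). The yellow look-alike is at (220, 296), the orange one at (280, 285), and the red tray with the spares is at (346, 208). Next I measure the yaw and positions.

Run:
```python
from h import *
im,d=np.load("top0.npz")["im"],np.load("top0.npz")["d"]
W=cloud("top",d); 
box=(W[...,0]>.42)&(W[...,0]<.78)&(W[...,1]>.1)&(W[...,1]<.30)
for lo,hi,nm in ((.006,.075,"all"),(.035,.052,"block top/stop"),(.055,.075,"barrels")):
    m=box&(W[...,2]>lo)&(W[...,2]<hi); p=W[m][:,:2].astype(np.float32)
    r=cv2.minAreaRect(p*1000); print(nm,m.sum(),r,cv2.boxPoints(r).round(0).tolist(), p.mean(0))
bm=box&(im.max(2)<90)&(W[...,2]>.03)
p=W[bm]; print("black",bm.sum(),cv2.minAreaRect((p[:,:2]*1000).astype(np.float32)))
bm=box&(W[...,2]>.056); n,l,s,c=cv2.connectedComponentsWithStats(bm.astype(np.uint8))
for i in range(1,n): 
    if s[i,4]>15: print("barrel",s[i,4],c[i],np.median(W[l==i],0).round(3),W[l==i].min(0).round(3),W[l==i].max(0).round(3))
big=cv2.resize(im[165:330,170:320],None,fx=4,fy=4,interpolation=cv2.INTER_CUBIC); save("nest0.png",big)
```

```text
all 3052 ((601.038818359375, 200.39993286132812), (198.70281982421875, 358.2181396484375), 89.83483123779297) [[422.0, 102.0], [780.0, 101.0], [780.0, 299.0], [422.0, 300.0]] [0.5526643  0.21102184]
block top/stop 969 ((560.8057250976562, 215.87918090820312), (211.8583221435547, 111.45087432861328), 4.570615768432617) [[451.0, 263.0], [460.0, 152.0], [671.0, 169.0], [662.0, 280.0]] [0.5597769  0.21398067]
barrels 209 ((520.3556518554688, 215.9983367919922), (57.0894889831543, 110.05592346191406), 87.30146789550781) [[464.0, 190.0], [574.0, 185.0], [577.0, 242.0], [467.0, 247.0]] [0.5107436  0.21154891]
black 87 ((553.4683227539062, 212.2964324951172), (43.33210372924805, 58.04001998901367), 12.327065467834473)
barrel 88 [212.28409091 216.75      ] [0.55  0.217 0.063] [0.521 0.186 0.056] [0.575 0.243 0.07 ]
barrel 117 [214.39316239 239.37606838] [0.482 0.208 0.065] [0.465 0.192 0.057] [0.497 0.225 0.072]
```

View pics/nest0.png

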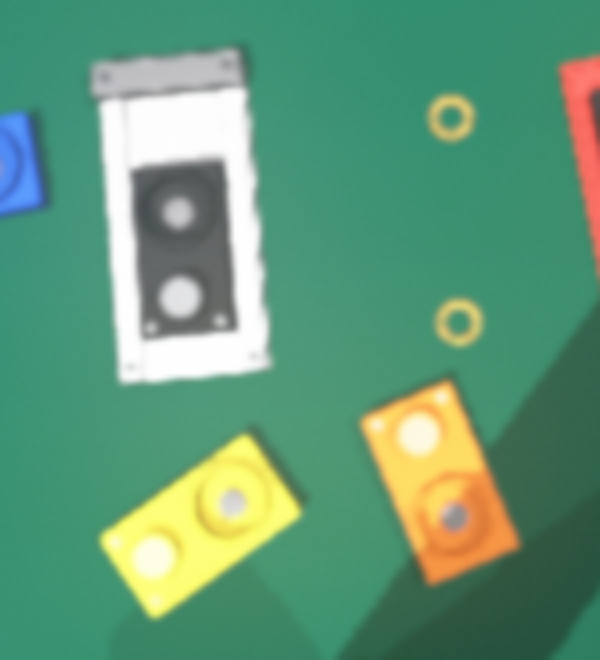

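Request:
carry_out(
  commands=[
    {"dp": [0,0,0],"rotation": [0,0,8.8]},
    {"dp": [0,0,0],"rotation": [0,0,8.8]},
  ],
  grip=0.0,
)

```text
t: 0.75
eef_pos: [0.2552, -0.6248, 0.2516]
ee_rot: [3.142, 0.0, -3.066]
force: [-0.0, -0.3, -0.8]
width: 0.0728
gripper_force: 0.0
```

Request:
carry_out(
  commands=[
    {"dp": [-0.034,0.044,0],"rotation": [0,0,0]},
    {"dp": [-0.034,0.044,0],"rotation": [0,0,0]},
    {"dp": [-0.034,0.044,0],"rotation": [0,0,0]},
    {"dp": [-0.034,0.044,0],"rotation": [0,0,0]},
    {"dp": [-0.034,0.044,0],"rotation": [0,0,0]},
    {"dp": [-0.034,0.044,0],"rotation": [0,0,0]},
    {"dp": [-0.034,0.044,0],"rotation": [0,0,0]},
    {"dp": [-0.034,0.044,0],"rotation": [0,0,0]},
  ],
)

```text
t: 1.75
eef_pos: [0.4988, -0.2504, 0.252]
ee_rot: [-3.141, 0.001, -3.061]
force: [0.7, 0.3, 1.1]
width: 0.0007
gripper_force: 0.0
```

Request:
carry_out(
  commands=[
    {"dp": [-0.001,0.057,0.004],"rotation": [0,0,0]},
    {"dp": [-0.001,0.057,0.004],"rotation": [0,0,0]},
    {"dp": [-0.001,0.057,0.004],"rotation": [0,0,0]},
    {"dp": [-0.001,0.057,0.004],"rotation": [0,0,0]},
    {"dp": [-0.001,0.057,0.004],"rotation": [0,0,0]},
    {"dp": [-0.001,0.057,0.004],"rotation": [0,0,0]},
    {"dp": [-0.001,0.057,0.004],"rotation": [0,0,0]},
    {"dp": [0,0,0],"rotation": [0,0,0]},
  ],
)

```text
t: 2.75
eef_pos: [0.4726, 0.1494, 0.2234]
ee_rot: [3.141, 0.0, -3.057]
force: [-0.3, -1.5, -0.7]
width: 0.0004
gripper_force: 0.0
```

Request:
carry_out(
  commands=[
    {"dp": [0.0,0.04,0.0],"rotation": [0,0,0]},
    {"dp": [0.01,0.02,0.0],"rotation": [0,0,0]},
    {"dp": [0,0,0],"rotation": [0,0,0]},
  ],
)

```text
t: 3.12
eef_pos: [0.4577, 0.2055, 0.2237]
ee_rot: [3.141, 0.0, -3.06]
force: [0.8, -0.3, -0.1]
width: 0.0006
gripper_force: 0.0
```

```bash
cat > look.py <<'E'
from h import *
import sys
st=readout.get_state(); im,d=vision.grab_frame("wrist"); save(sys.argv[1]+".png",im)
W=cloud("wrist",d,st); np.savez(sys.argv[1],im=im,d=d,W=W)
print(st["t"],st["eef_pos"],st["ee_rot"],st["force"],st["width"])
for l in ("module_center","key","nest"):
    for x in vision.trace(l,"wrist")[:3]:
        p=W[x["pixels"]]; r=cv2.minAreaRect((p[np.isfinite(p[:,0])][:,:2]*1000).astype(np.float32))
        print(l,round(x["score"],2),x["position"],x["pixels"].sum(),np.nanmedian(p,0).round(4),np.round(np.nanpercentile(p,[2,98],axis=0),3).tolist(),r)
box=(W[...,0]>.40)&(W[...,0]<.80)&(W[...,1]>.13)&(W[...,1]<.30)
for lo,hi,nm in ((.037,.047,"block+stop"),(.059,.069,"barrels"),(.016,.024,"rails")):
    m=box&(W[...,2]>lo)&(W[...,2]<hi)
    n,l,s,c=cv2.connectedComponentsWithStats(m.astype(np.uint8))
    for i in range(1,n):
        if s[i,4]>150:
            p=W[l==i]; r=cv2.minAreaRect((p[:,:2]*1000).astype(np.float32)); print(nm,s[i,4],np.round(c[i]),np.median(p,0).round(4),np.round(r[0]),np.round(r[1]),round(r[2],1),cv2.boxPoints(r).round(0).tolist())
E
python3 look.py w1
```

```text
3.125 [0.45774831 0.2055317  0.22369376] [ 3.14145852e+00  9.68126167e-05 -3.05958272e+00] [ 0.76828826 -0.28841431 -0.14391338] 0.0005784728392574409
module_center 0.98 [63.3, 86.9] 12063 [0.3523 0.0318 0.0339] [[0.3, -0.018, 0.001], [0.413, 0.07, 0.055]] ((343.3731994628906, 3.0452346801757812), (151.0208282470703, 96.96690368652344), 22.892295837402344)
module_center 0.73 [319.9, 466.4] 2482 [0.5667 0.4097 0.037 ] [[0.552, 0.372, 0.026], [0.593, 0.446, 0.055]] ((519.9847412109375, 333.2225646972656), (254.85403442382812, 70.01683807373047), 58.17036056518555)
module_center 0.66 [43.3, 272.2] 11214 [0.3233 0.19   0.0338] [[0.293, 0.135, 0.016], [0.373, 0.258, 0.055]] ((310.7593994140625, 196.40155029296875), (81.53123474121094, 144.76791381835938), 34.66610336303711)
key 0.97 [51.8, 255.6] 510 [0.3342 0.1732 0.0298] [[0.324, 0.164, 0.026], [0.344, 0.183, 0.031]] ((333.81866455078125, 173.14773559570312), (21.370271682739258, 20.584674835205078), 30.47498321533203)
key 0.93 [24.0, 68.8] 498 [0.3215 0.0083 0.0298] [[0.31, -0.002, 0.02], [0.332, 0.018, 0.032]] ((322.5677185058594, 11.519197463989258), (42.974674224853516, 22.34990692138672), 68.7876968383789)
nest 0.69 [179.9, 281.9] 4729 [0.4486 0.2061 0.011 ] [[0.428, 0.153, 0.008], [0.496, 0.259, 0.022]] ((464.10736083984375, 205.3790283203125), (70.68575286865234, 114.01029205322266), 4.3484063148498535)
block+stop 2014 [279. 210.] [0.4686 0.2053 0.0438] [474. 206.] [34. 70.] 4.5 [[455.0, 240.0], [460.0, 170.0], [494.0, 173.0], [488.0, 242.0]]
barrels 1129 [279. 229.] [0.482  0.2068 0.0642] [484. 208.] [35. 34.] 25.9 [[461.0, 215.0], [476.0, 185.0], [507.0, 200.0], [492.0, 231.0]]
rails 1057 [233. 196.] [0.4655 0.1608 0.0199] [468. 161.] [69. 15.] 5.0 [[433.0, 165.0], [434.0, 150.0], [503.0, 156.0], [501.0, 171.0]]
rails 1091 [326. 196.] [0.4585 0.2513 0.0198] [460. 252.] [70. 15.] 4.6 [[425.0, 256.0], [426.0, 241.0], [496.0, 247.0], [494.0, 262.0]]
```

View pics/w1.png

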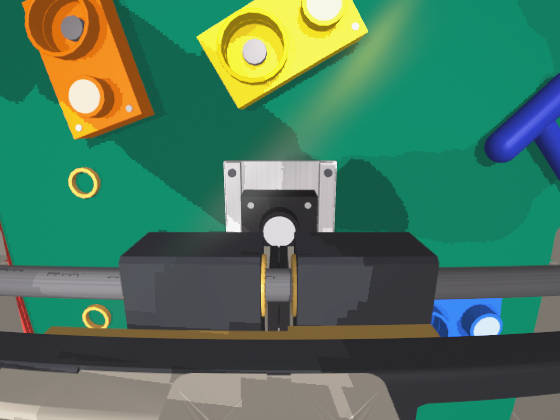

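The wrist view shows the module's -x end at (280, 192) and the lens barrel at (279, 231) between the two rails. The yellow (255, 50) and orange (75, 60) look-alikes are clear of the path. The module's back-face centre is about (0.457, 0.205) and the nest yaw is about 4.6°, so I go down behind it.

Request:
carry_out(
  commands=[
    {"dp": [0.03,0,0.02],"rotation": [0,0,0]},
    {"dp": [0,0,0.05],"rotation": [0,0,0]},
    {"dp": [0,0,0.05],"rotation": [0,0,0]},
    {"dp": [0,0,0.03],"rotation": [0,0,0]},
    {"dp": [0,0,0.02],"rotation": [0,0,0]},
    {"dp": [0,0,0.01],"rotation": [0,0,0]},
    {"dp": [0,0,0],"rotation": [0,0,0]},
  ],
)

```text
t: 4.2
eef_pos: [0.4283, 0.2022, 0.0433]
ee_rot: [-3.141, -0.001, -3.062]
force: [-0.5, 0.4, -0.0]
width: 0.0004
gripper_force: 0.0
```

Request:
carry_out(
  commands=[
    {"dp": [-0.01,0,0],"rotation": [0,0,0]},
    {"dp": [-0.01,0,0],"rotation": [0,0,0]},
    {"dp": [-0.008,0,0],"rotation": [0,0,0]},
    {"dp": [-0.008,0,0],"rotation": [0,0,0]},
    {"dp": [-0.008,0,0],"rotation": [0,0,0]},
    {"dp": [-0.008,0,0],"rotation": [0,0,0]},
  ],
)

```text
t: 4.95
eef_pos: [0.4803, 0.2068, 0.0435]
ee_rot: [-3.141, -0.0, -3.061]
force: [-4.5, -0.5, 3.6]
width: 0.0006
gripper_force: 2.2
```

Request:
carry_out(
  commands=[
    {"dp": [-0.005,0,0],"rotation": [0,0,0]},
    {"dp": [-0.005,0,0],"rotation": [0,0,0]},
    {"dp": [-0.004,0,0],"rotation": [0,0,0]},
    {"dp": [0,0,0],"rotation": [0,0,0]},
  ],
)

```text
t: 5.45
eef_pos: [0.4947, 0.2084, 0.0436]
ee_rot: [3.141, 0.001, -3.061]
force: [0.7, -0.1, 0.3]
width: 0.0006
gripper_force: 0.0
```

Request:
carry_out(
  commands=[
    {"dp": [-0.003,0,0],"rotation": [0,0,0]},
    {"dp": [-0.003,0,0],"rotation": [0,0,0]},
  ],
)

```text
t: 5.7
eef_pos: [0.4998, 0.2085, 0.0436]
ee_rot: [-3.141, -0.0, -3.061]
force: [-4.3, -0.3, 2.5]
width: 0.0005
gripper_force: 1.7
```

Request:
carry_out(
  commands=[
    {"dp": [-0.002,0,0],"rotation": [0,0,0]},
  ],
)

```text
t: 5.82
eef_pos: [0.5016, 0.2085, 0.0435]
ee_rot: [-3.141, -0.001, -3.061]
force: [-12.7, 2.9, 8.5]
width: 0.0005
gripper_force: 5.9
```

Request:
carry_out(
  commands=[
    {"dp": [-0.002,0,0],"rotation": [0,0,0]},
  ],
)

```text
t: 5.95
eef_pos: [0.5018, 0.2083, 0.0434]
ee_rot: [-3.141, -0.004, -3.062]
force: [-20.2, 5.2, 14.0]
width: 0.0002
gripper_force: 10.0
```

Request:
carry_out(
  commands=[
    {"dp": [0.005,0,0],"rotation": [0,0,0]},
    {"dp": [0.02,0,0],"rotation": [0,0,0]},
    {"dp": [0,0,-0.05],"rotation": [0,0,0]},
    {"dp": [0,0,-0.05],"rotation": [0,0,0]},
    {"dp": [0,0,-0.05],"rotation": [0,0,0]},
    {"dp": [-0.05,0,-0.0],"rotation": [0,0,0]},
    {"dp": [-0.06,0,0],"rotation": [0,0,0]},
    {"dp": [-0.06,0,0],"rotation": [0,0,0]},
  ],
)

```text
t: 6.95
eef_pos: [0.6509, 0.2209, 0.1944]
ee_rot: [3.141, 0.003, -3.06]
force: [0.8, 1.0, 0.8]
width: 0.0003
gripper_force: 0.0
```

Request:
carry_out(
  commands=[
    {"dp": [0,0,0],"rotation": [0,0,0]},
    {"dp": [0,0,0],"rotation": [0,0,0]},
    {"dp": [0,0,0],"rotation": [0,0,0]},
  ],
  grip=0.06,
)

```text
t: 7.32
eef_pos: [0.6479, 0.2206, 0.1941]
ee_rot: [3.141, 0.001, -3.06]
force: [-0.0, -0.6, -0.3]
width: 0.025
gripper_force: 0.0
```

```bash
python3 look.py w2
python3 - <<'E'
from h import *
im,d=vision.grab_frame("top"); np.savez("top1.npz",im=im,d=d)
save("top1.png",cv2.resize(im[165:330,170:320],None,fx=3,fy=3))
E
```

```text
7.325 [0.64785316 0.22062047 0.19414431] [ 3.14127947e+00  7.62840239e-04 -3.06045673e+00] [-0.01777731 -0.55126442 -0.34567641] 0.025032888920745167
module_center 0.75 [139.8, 474.5] 13250 [0.5815 0.3805 0.0339] [[0.544, 0.321, 0.004], [0.622, 0.447, 0.055]] ((582.0299682617188, 405.95904541015625), (80.1006088256836, 167.01473999023438), 10.708271980285645)
module_center 0.59 [109.8, 279.5] 15500 [0.5752 0.2136 0.0439] [[0.516, 0.178, 0.029], [0.642, 0.249, 0.065]] ((575.4677124023438, 214.02975463867188), (141.10276794433594, 79.9566650390625), 4.814741611480713)
module_center 0.16 [321.6, 45.2] 1362 [ 0.7901 -0.0045  0.0234] [[0.785, -0.03, 0.004], [0.813, 0.011, 0.05]] ((797.0042114257812, -7.58612060546875), (57.29025650024414, 20.14012908935547), 56.810821533203125)
key 0.69 [149.6, 275.6] 531 [0.6065 0.2161 0.0398] [[0.597, 0.207, 0.038], [0.616, 0.225, 0.041]] ((606.6683959960938, 216.23941040039062), (19.37752914428711, 20.26398468017578), 4.010772228240967)
key 0.61 [137.9, 447.7] 628 [0.5866 0.3591 0.0293] [[0.576, 0.35, 0.019], [0.597, 0.373, 0.031]] ((587.1301879882812,
[... 568 characters left out ...]
]]
block+stop 165 [280. 173.] [0.6259 0.2196 0.0418] [618. 219.] [27. 51.] 11.5 [[600.0, 241.0], [610.0, 191.0], [637.0, 196.0], [627.0, 246.0]]
barrels 2082 [278.  62.] [0.5415 0.2106 0.0642] [541. 210.] [35. 35.] 1.7 [[523.0, 228.0], [524.0, 192.0], [559.0, 193.0], [558.0, 229.0]]
barrels 1299 [279. 155.] [0.6077 0.2165 0.0636] [607. 216.] [57. 59.] 4.7 [[576.0, 243.0], [581.0, 185.0], [638.0, 189.0], [633.0, 248.0]]
rails 3075 [225.  93.] [0.5615 0.1681 0.0198] [568. 168.] [160.  16.] 3.8 [[488.0, 171.0], [489.0, 155.0], [649.0, 166.0], [648.0, 181.0]]
rails 3508 [334.  95.] [0.556  0.2592 0.0197] [561. 261.] [160.  19.] 4.4 [[480.0, 264.0], [482.0, 245.0], [641.0, 258.0], [640.0, 276.0]]
```

View pics/w2.png

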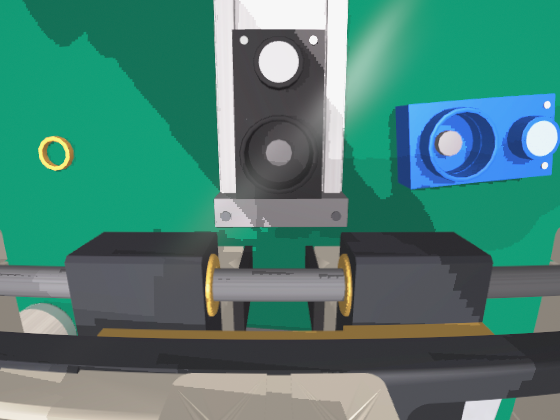

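The module now sits flush with the stop block at (280, 210): block plus stop measures 155 mm, against 130 + 25 expected. The key is at (278, 152), world (0.607, 0.216, 0.040), which matches the expected height. I will press with the +y finger alone, with the gripper 60 mm open.

Request:
carry_out(
  commands=[
    {"dp": [0.0415,-0.039,0],"rotation": [0,0,0]},
    {"dp": [0,0,0.04],"rotation": [0,0,0]},
    {"dp": [0,0,0.035],"rotation": [0,0,0]},
    {"dp": [0,0,0.009],"rotation": [0,0,0]},
    {"dp": [0,0,0],"rotation": [0,0,0]},
    {"dp": [0,0,0],"rotation": [0,0,0]},
  ],
)

```text
t: 8.32
eef_pos: [0.6111, 0.1789, 0.1111]
ee_rot: [3.141, 0.002, -3.06]
force: [0.6, -0.1, -0.6]
width: 0.0601
gripper_force: 0.0
```

```bash
python3 look.py w3|head -1
python3 - <<'E'
from h import *
im,d=vision.grab_frame("scene"); W=cloud("scene",d); save("s3.png",cv2.resize(im[130:260,260:440],None,fx=4,fy=4,interpolation=cv2.INTER_CUBIC))
E
```

```text
8.325 [0.61112698 0.17892936 0.11111864] [ 3.14079327e+00  2.20172055e-03 -3.06048958e+00] [ 0.6203647  -0.13859006 -0.55930857] 0.060078730060188136
```

View pics/w3.png

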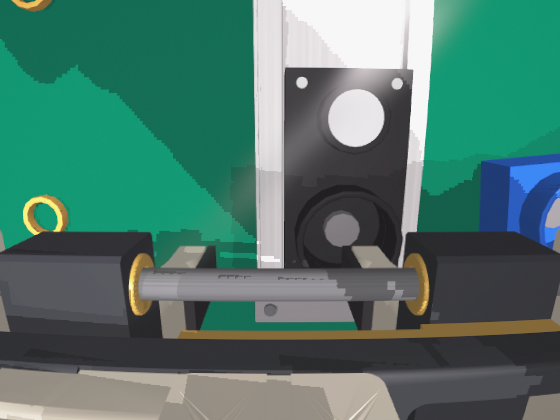

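View pics/s3.png

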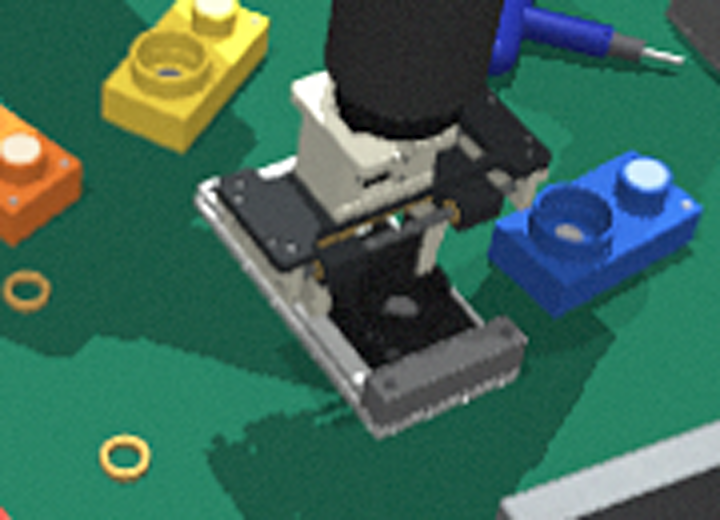

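The wrist view shows the key at (342, 229) and the +y finger at about (375, 260). The scene view shows that finger standing over the well. I'll check the fingertip's extent against the depth data.

Run:
```python
from h import *
z=np.load("w3.npz"); W=z["W"]; st=readout.get_state()
Rm=R.from_euler("xyz",st["ee_rot"]).as_matrix(); T=(W-st["eef_pos"])@Rm
v,u=np.mgrid[:420,:560]
for a,b in ((-.03,-.02),(-.02,-.01),(-.01,0),(0,.01),(.01,.02),(.02,.03)):
    m=(T[...,2]>a)&(T[...,2]<b)&(abs(T[...,1])<.08)&(abs(T[...,0])<.03)
    for s in (1,-1):
        k=m&(s*T[...,1]>0)
        if k.sum()>5: print(a,s,k.sum(),np.percentile(T[k],[1,99],axis=0).round(4).tolist(),u[k].mean().round(),v[k].mean().round())
k=T[(W[...,2]>.036)&(W[...,2]<.042)&(abs(T[...,1]-.038)<.02)&(abs(T[...,0])<.02)]
print(len(k),k.mean(0),np.percentile(k,[2,98],axis=0))
# key in tool coords (gray disc)
print(((np.array([.6067,.2162,.0398])-st["eef_pos"])@Rm).round(4))
for x in vision.trace("key","wrist")[:2]: print(x["score"],x["position"])
im,d=vision.grab_frame("wrist"); W=cloud("wrist",d,st); T=(W-st["eef_pos"])@Rm
for x in vision.trace("key","wrist")[:2]: print(x["score"],x["position"],np.nanmedian(T[x["pixels"]],0),np.nanmedian(W[x["pixels"]],0))
```

```text
-0.03 1 531 [[-0.0089, 0.0292, -0.0296], [0.0059, 0.0334, -0.0203]] 370.0 315.0
-0.03 -1 562 [[-0.0087, -0.0349, -0.0299], [0.0055, -0.0305, -0.0202]] 186.0 315.0
-0.02 1 174 [[-0.0118, 0.0291, -0.0198], [0.0009, 0.0296, -0.0101]] 358.0 313.0
-0.02 -1 164 [[-0.012, -0.031, -0.0199], [0.0007, -0.0304, -0.0101]] 199.0 314.0
-0.01 1 215 [[-0.012, 0.0291, -0.0098], [0.0094, 0.0457, -0.0]] 369.0 279.0
-0.01 -1 224 [[-0.0119, -0.0472, -0.0099], [0.0092, -0.0304, -0.0001]] 188.0 280.0
0 1 425 [[-0.0111, 0.0291, 0.0002], [0.009, 0.045, 0.0098]] 366.0 261.0
0 -1 421 [[-0.0114, -0.0461, 0.0001], [0.009, -0.0305, 0.0099]] 191.0 261.0
0.01 1 340 [[-0.0002, 0.0294, 0.0101], [0.0091, 0.0449, 0.0198]] 359.0 252.0
0.01 -1 341 [[-0.0003, -0.0462, 0.0101], [0.009, -0.0307, 0.0198]] 198.0 252.0
0.02 1 65 [[-0.0026, 0.0294, 0.02], [0.0084, 0.0383, 0.025]] 345.0 253.0
0.02 -1 66 [[-0.0025, -0.042, 0.0201], [0.0083, -0.0308, 0.0252]] 211.0 252.0
989 [0.00086049 0.03722051 0.07061553] [[-0.01118071  0.02611931  0.06913874]
 [ 0.01071464  0.04699044  0.07337031]]
[0.0008 0.0378 0.0705]
0.62 [228.3, 341.1]
0.57 [209.9, 553.1]
0.6 [226.4, 340.7] [0.00173984 0.03700581 0.07048214] [0.60584685 0.21527207 0.03982081]
0.58 [216.8, 554.8] [0.0061672  0.18297013 0.08047358] [0.58984857 0.36034827 0.02990481]
```

Request:
carry_out(
  commands=[
    {"dp": [0,0,0.02],"rotation": [0,0,0]},
    {"dp": [0,0,0.015],"rotation": [0,0,0]},
    {"dp": [0,0,0.007],"rotation": [0,0,0]},
    {"dp": [0,0,0.004],"rotation": [0,0,0]},
    {"dp": [0,0,0.002],"rotation": [0,0,0]},
    {"dp": [0,0,0.001],"rotation": [0,0,0]},
  ],
)

```text
t: 9.48
eef_pos: [0.6101, 0.1782, 0.0609]
ee_rot: [-3.141, -0.0, -3.061]
force: [-2.4, -1.3, 3.5]
width: 0.0604
gripper_force: 1.8
```

Request:
carry_out(
  commands=[
    {"dp": [0,0,0.001],"rotation": [0,0,0]},
    {"dp": [0,0,0],"rotation": [0,0,0]},
  ],
)

```text
t: 9.72
eef_pos: [0.6101, 0.1782, 0.0603]
ee_rot: [-3.142, 0.0, -3.061]
force: [-3.7, -2.3, 6.2]
width: 0.0603
gripper_force: 3.2
```

Request:
carry_out(
  commands=[
    {"dp": [0,0,0.001],"rotation": [0,0,0]},
    {"dp": [0,0,0],"rotation": [0,0,0]},
  ],
)

```text
t: 9.98
eef_pos: [0.6102, 0.1782, 0.0601]
ee_rot: [-3.142, 0.001, -3.06]
force: [-6.4, -1.8, 12.0]
width: 0.06
gripper_force: 6.2
```

Request:
carry_out(
  commands=[
    {"dp": [0,0,0.0005],"rotation": [0,0,0]},
    {"dp": [0,0,0],"rotation": [0,0,0]},
    {"dp": [0,0,0],"rotation": [0,0,0]},
    {"dp": [0,0,0],"rotation": [0,0,0]},
    {"dp": [0,0,0],"rotation": [0,0,0]},
    {"dp": [0,0,0],"rotation": [0,0,0]},
    {"dp": [0,0,0],"rotation": [0,0,0]},
    {"dp": [0,0,0],"rotation": [0,0,0]},
  ],
)

```text
t: 10.98
eef_pos: [0.6102, 0.1782, 0.06]
ee_rot: [3.142, 0.001, -3.06]
force: [-6.4, -1.9, 15.7]
width: 0.0599
gripper_force: 7.7
```

Request:
carry_out(
  commands=[
    {"dp": [0,0,0],"rotation": [0,0,0]},
    {"dp": [0,0,0],"rotation": [0,0,0]},
    {"dp": [0,0,0],"rotation": [0,0,0]},
    {"dp": [0,0,0],"rotation": [0,0,0]},
  ],
)

```text
t: 11.48
eef_pos: [0.6102, 0.1782, 0.06]
ee_rot: [3.142, 0.001, -3.06]
force: [-6.9, -2.8, 15.7]
width: 0.06
gripper_force: 7.7
```

The key is at its solid end: TCP z stopped at 0.060 while the force rose to about 16 N. It has been held there for 1.5 s, so I come straight up.

Request:
carry_out(
  commands=[
    {"dp": [0,0,-0.003],"rotation": [0,0,0]},
    {"dp": [0,0,-0.007],"rotation": [0,0,0]},
    {"dp": [0,0,-0.015],"rotation": [0,0,0]},
    {"dp": [0,0,-0.03],"rotation": [0,0,0]},
    {"dp": [0,0,-0.04],"rotation": [0,0,0]},
    {"dp": [-0.04,0.04,-0.04],"rotation": [0,0,0]},
    {"dp": [0,0,0],"rotation": [0,0,0]},
    {"dp": [0,0,0],"rotation": [0,0,0]},
  ],
)

```text
t: 12.48
eef_pos: [0.6429, 0.2173, 0.189]
ee_rot: [3.141, -0.0, -3.061]
force: [-0.6, 0.8, -0.6]
width: 0.0598
gripper_force: 0.0
```

```bash
python3 look.py w4
```

```text
12.475 [0.64288513 0.21728744 0.18904842] [ 3.14125053e+00 -3.54135516e-04 -3.06097293e+00] [-0.60322107  0.75441309 -0.58016051] 0.05980355970215509
module_center 0.77 [116.3, 284.0] 15790 [0.5753 0.2135 0.0439] [[0.516, 0.179, 0.029], [0.641, 0.249, 0.065]] ((575.063232421875, 214.28973388671875), (140.8411865234375, 79.55760955810547), 4.026191711425781)
module_center 0.77 [147.1, 482.0] 13074 [0.5818 0.3797 0.0339] [[0.544, 0.321, 0.009], [0.621, 0.444, 0.055]] ((578.8565673828125, 401.63238525390625), (70.3965835571289, 160.118896484375), 10.880952835083008)
key 0.91 [147.8, 452.3] 570 [0.5865 0.3587 0.0295] [[0.577, 0.35, 0.022], [0.596, 0.37, 0.031]] ((586.8438720703125, 360.742919921875), (21.792404174804688, 21.086332321166992), 61.3880615234375)
key 0.57 [155.7, 279.4] 667 [0.6066 0.2157 0.0396] [[0.597, 0.205, 0.029], [0.617, 0.227, 0.041]] ((607.4732666015625, 215.8709259033203), (23.997262954711914, 22.794418334960938), 50.11421203613281)
nest 0.93 [105.0, 329.3] 15071 [0.5637 0.2181 0.0197] [[0.48, 0.159, 0.009], [0.667, 0.272, 0.043]] ((573.6417236328125, 213.638854980
[... 351 characters left out ...]
]]
block+stop 184 [283. 180.] [0.6264 0.2195 0.0415] [617. 217.] [31. 51.] 5.4 [[600.0, 241.0], [605.0, 190.0], [635.0, 193.0], [630.0, 244.0]]
barrels 2107 [282.  69.] [0.5414 0.2106 0.0642] [541. 211.] [35. 35.] 82.6 [[522.0, 196.0], [556.0, 191.0], [561.0, 226.0], [526.0, 230.0]]
barrels 1323 [283. 163.] [0.6082 0.2165 0.0635] [607. 216.] [58. 58.] 4.7 [[576.0, 243.0], [581.0, 185.0], [638.0, 190.0], [633.0, 248.0]]
rails 3295 [228.  97.] [0.5595 0.1681 0.0198] [567. 168.] [163.  16.] 3.9 [[485.0, 170.0], [486.0, 155.0], [649.0, 166.0], [648.0, 181.0]]
rails 3697 [338.  99.] [0.5538 0.259  0.0197] [559. 260.] [163.  19.] 4.9 [[477.0, 262.0], [479.0, 244.0], [641.0, 258.0], [639.0, 276.0]]
```

View pics/w4.png

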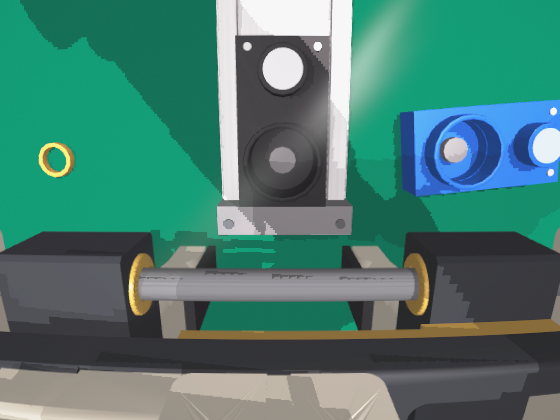

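The module is still flush with the stop block at (283, 215). The key at (282, 159) is up again (z 0.0397), and the gripper is clear of everything.

```bash
python3 -c "
from station import arm; print(arm.job_done())"
```

```text
the job is handed in; nothing more can be done
None
```

I pushed the module home against the stop block, held its key fully down for about 1.5 s and released it. The last look showed the key up and the module still home, and I've handed the job in; no verdict came back.

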